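Snap the middle dust cap back onto its own stud and keep pressing

TASK

The mixer-attachment dock has three metal studs of different thickness, and their dust caps are standing about on the worktop. Put the middle-sized cap (the one with two dots) back on its own stud, the middle-sized one with two dots, and press it down past the click until its rim sits fully home on the seat; leave the other caps and everything else where they are. Do not let go: finish while your fingers are still on the cap, pressing it firmly down (about the weight of a kilogram).

Things in the scene. Friction and masses are not known exactly. Their poses are not given: they have to be found in the camera images.
- cap_middle: Grey plastic dust cap, the middle-sized of three, two raised dots on its deck: a round cup, mouth down, outer diameter 49 mm, 33 mm high, with a round knob on top (20 mm diameter, 28 mm tall; 61 mm overall). The cap to put back; 40 to 85 g. Origin: centre of its underside, z up. Bore 29 mm deep; a bead at the mouth narrows it to 35 mm, 1 mm clear of the stud all round. Any yaw fits.
- cap_knob (a point): Centre of the top of the middle cap's knob, 61 mm above the cap's origin. The knob's straight side reaches 28 mm down from here to the flat deck.
- seat_middle: Middle stud of the dock, two dots on its white 80x80x8 mm plate: upright metal stud, diameter 33 mm, on a round white seat of diameter 49 mm. Origin: centre of the seat's top face, 26 mm above the worktop; z up. The stud rises 27 mm above it, the top 7 mm tapered. The cap belongs here: fully home, its origin is at this origin.
- stud_balls (a point): Point on the middle stud's axis 9.5 mm above the seat, level with four spring balls 4 mm proud of the stud. The lowered cap meets them with its rim 13.5 mm above the seat; resistance peaks at 8 to 16 N near 11 mm, falls to nothing by 7 mm (the click); the balls then pull the cap down (up to 20 N) until its rim stops hard on the seat.
- seat_small: Small stud of the dock, one dot on its white 80x80x8 mm plate: upright metal stud, diameter 23 mm, on a round white seat of diameter 39 mm. Origin: centre of the seat's top face, 26 mm above the worktop; z up. The stud rises 27 mm above it, the top 7 mm tapered. Not this cap's place.
- seat_large: Large stud of the dock, three dots on its white 80x80x8 mm plate: upright metal stud, diameter 45 mm, on a round white seat of diameter 61 mm. Origin: centre of the seat's top face, 26 mm above the worktop; z up. The stud rises 27 mm above it, the top 7 mm tapered. Not this cap's place.
- stand: Fixed dark base of the dock, 100x270x12 mm, its long side along its own y. Origin: centre of its underside. It carries the three studs in a row along its y, 85 mm apart, in any order.
- cap_small: Grey plastic dust cap, the smallest of three, one raised dot on its deck: a round cup, mouth down, outer diameter 39 mm, 33 mm high, with a round knob on top (20 mm diameter, 28 mm tall; 61 mm overall). Origin: centre of its underside. Leave alone.
- cap_large: Grey plastic dust cap, the largest of three, three raised dots on its deck: a round cup, mouth down, outer diameter 61 mm, 33 mm high, with a round knob on top (20 mm diameter, 28 mm tall; 61 mm overall). Origin: centre of its underside. Leave alone.
- tea_light: Tea light, 38 mm diameter, 15 mm high, loose among the caps. Origin: centre of underside. Leave alone.
- spice_3: Small spice jar with a yellow lid, 42 mm diameter, 96 mm high, loose behind the caps. Origin: centre of underside. Leave alone.
- tin_small: Green tin with a pale lid, 62 mm diameter, 67 mm high, loose in front of the dock. Origin: centre of underside. Leave alone.
- mug_white: White mug, 98x74x63 mm, loose at the left. Origin: centre of underside. Leave alone.
There are look-alikes about, which are no part of the job. Leave any orange or purple look-alike of the cap_middle alone.

How it is judged:
On the way, in this order (a step that is already met when the one before it is completed fails the run):
1. the middle cap is lifted by the fingers, at least 60 mm off the worktop (height (world z) of cap_middle above 0.06 m and contact force between the fingers and cap_middle above 1 N), for 0.1 s.
2. the middle cap is past the click and fully home on the middle stud's seat (horizontal distance between cap_middle and seat_middle below 0.003 m and z of cap_middle in the frame of seat_middle between -0.003 and 0.002 m and angle between cap_middle's own z axis and vertical below 0.06 rad), for 0.2 s.
At the end, for the whole second after the job is handed in: The middle cap sits on the middle stud's seat: centred within 3 mm, rim less than 2 mm above the seat, upright within 0.06 rad, and pressed: more than 4 N between its rim and the seat, the fingers still on it with more than 3 N (all of step 2 and contact force between cap_middle and seat_middle above 4 N and contact force between the fingers and cap_middle above 3 N); the arm keeps its last pose, push and grip.
It fails at once if another cap or bystander is shifted by more than 20 mm (distance of any of cap_small, cap_large, tea_light, spice_3, tin_small, mug_white from where it was at the start of the episode above 0.02 m).
It also fails if it takes over 43 s, if anything falls off the work surface, if the arm or the gripper's body presses on something with over 40 N, if the wrist force passes 120 N, or if a joint passes its speed limit or range.

ROBOT

A 7-joint arm with a two-finger parallel gripper is mounted at the origin on a cart in front of the work surface, level with it; the furniture and walls round the work are solid. World frame = base frame: x ahead of the robot, y to its left, z up, the work surface at z = 0. Lengths are in m, angles in rad, forces in N, time in s.
With the tool pointing down it reaches from about 0.425 to 1.025 m from the base axis. Payload 9.4 kg.
Tool frame: the origin (TCP) lies between the finger pads; the fingertips stand 17 mm ahead of it and the grasp point (between the pads) lies 2 mm behind it; z points along the fingers, y is the line along which they close (so a half turn about z gives the same grasp; the last joint's range is limited). The gripper opens to 85 mm and grips with 20 to 120 N. Pads are 22 mm wide; open, the fingers measure 114 mm over their backs; the gripper's body (76 mm by 85 mm) begins 54 mm behind the grasp point. The pads swing forward as they close: fully open they stand 13 mm farther back than shut.
Start: joints at [-1.357, 0.599, -0.003, 1.599, 0.002, 0.943, -0.08], TCP at [0.208, 0.695, 0.248] pointing down, gripper open.
Joint ranges: [-2.57, 2.57], [-0.35, 1.97], [-1.29, 1.29], [0.11, 2.56], [-1.05, 4.19], [0.11, 1.86], [-2.63, 2.63]. Speed limits (rad/s): [2.22, 2.22, 3.01, 3.01, 3.14, 3.14, 3.14].

INTERFACE

Orientations are given as a unit quaternion [w, x, y, z].
In Python, from rig import state, imaging, bot gives the robot as it stands.
- The arm moves only by the tool arm_command, never from a script. Its argument "targets" is a list of rows, each a list of 7 numbers: the opening, from 0 (shut) to 1 (fully open), then the shift along the tool's x, y, z in mm, then the turn, a rotation vector about the tool's x, y, z in rad. A call has 1 to 12 rows; each row is the pose to reach, as a shift and turn from the pose commanded when the call began, along the tool's axes at that moment; what a row does not reach only later rows make up. A row lasts 1/10 s, in which the tool goes at most 50 mm and 8.59 degrees, less where a joint would pass 70% of its speed; a pose out of reach is approached as far as the arm can. A call with a gripper value outside its range is refused whole. The fingers move at their own pace and stop on an object; "newtons" is the grip in N (left out, the last holds). Time passes only in rows, so rows that repeat a pose let the fingers close. It gives the time, the measured TCP pose, the force, the opening and the grip force at its end, in the units of the state.
- state(): the state, without advancing time (a new reading comes with each control period).
- imaging.grab_frame(name): name is "side" or "top" or "wrist"; returns a dict with "color" (420x560x3 uint8, blue, green, red), "mtx" (3x3 intrinsics, pixels), "dist_coeffs" ([k1, k2, p1, p2, k3] as OpenCV has them; the pictures are not rectified), "camera_from_world" (4x4, takes a point from world to camera coordinates); the wrist camera has in their place "hand_eye" (4x4, takes a point from camera to tool coordinates, whose origin is the TCP and whose axes are the flange's). Camera axes: x right, y up, looking along -z (the intrinsics and any distortion apply to the point x, -y, -z); pixel columns grow to the right and rows downward; lengths in m; the calibration is good to about 2 mm. A picture is of the moment at which its call begins: read the wrist's pose just before it. There is no depth.
- bot.sign_off(): hands the job in; it is judged then, once.
The state is a dict: "t": time; "q": joint angles; "joint_vel": joint speeds; "joint_efforts": joint torques, N m; "position": TCP position; "tool_rot": TCP orientation; "force": force on the tool from outside, world axes, zero at the start; "ft_torque": the same for the moment, N m; "opening": finger opening in m; "gripper_force": force on a finger pad.
Only numpy, scipy, OpenCV 4.12 (cv2) and the standard library are available. Lean on these libraries where they do the work, as an engineer would, in place of code of your own. Each camera call takes 0.05 s, during which the arm holds its last target. There are 200 camera calls.

## Working session

There is one attempt and no reset: what is moved stays moved. The work goes in short steps, Python scripts to look and compute and a tool call to move; the robot and the scene stay as the last step left them, time stands still between calls to the robot, and variables do not carry over. Pictures are saved under pics/ and viewed, at most 10 in all, crops included, and the job is handed in when it is done.

Besides the shell and the picture viewer there is one more tool, called after "Emit:" by a JSON object that holds its "method" and its "body", one argument or row to a line. arm_command: Moves the arm, as the interface text tells. Its arguments: {"type":"object","properties":{"targets":{"type":"array"},"newtons":{"type":"number"}},"required":["targets"]}

```bash
mkdir -p pics; ls
python3 - <<'E'
from rig import state, imaging, bot
import cv2
print(state())
for n in ("side","top"):
    f=imaging.grab_frame(n); cv2.imwrite(f"pics/{n}0.png",f["color"]); print(n,f["mtx"],f["dist_coeffs"],f["camera_from_world"])
E
```

```text
pics
{'t': 0.0, 'q': array([-1.35670664,  0.60014438, -0.00255913,  1.60013315,  0.00177007,
        0.94289404, -0.07982601]), 'joint_vel': array([ 2.33870650e-03, -1.21428101e-03, -1.15217537e-03,  1.21870214e-03,
        6.20500324e-04, -5.62789642e-04,  6.06013583e-05]), 'joint_efforts': array([ 2.77837580e-04, -7.76463318e+01,  1.56487975e+00, -2.57990116e+01,
        1.23065748e-02,  9.13199794e-03,  2.64879907e-05]), 'position': array([0.20773282, 0.69413506, 0.24740161]), 'tool_rot': array([-5.88674440e-05,  1.44869211e-01,  9.89450499e-01, -7.86149076e-04]), 'force': array([ 1.14778112, -0.59887861,  0.49906118]), 'ft_torque': array([-0.04400408, -0.00755653,  0.034523  ]), 'gripper_force': 0.0, 'opening': 0.08527002999712781}
side [[428.30995342   0.         277.97629546]
 [  0.         428.30995342 206.05001263]
 [  0.           0.           1.        ]] [-0.12696042  0.          0.          0.          0.        ] [[ 0.97717981 -0.21226838 -0.00785874 -0.48716396]
 [ 0.13574952  0.5956129   0.79171797 -0.13270494]
 [-0.16337592 -0.77471763  0.61083623 -1.16845059]
 [ 0.          0.          0.          1.        ]]
top [[426.85140061   0.         275.58466758]
 [  0.         426.85140061 211.59710762]
 [  0.           0.           1.        ]] [-0.01183665  0.          0.          0.          0.        ] [[-0.0814323  -0.99666533 -0.00519623  0.02693122]
 [ 0.96710932 -0.0802758   0.24136146 -0.50722675]
 [-0.24097373  0.0146293   0.97042137 -1.3058289 ]
 [ 0.          0.          0.          1.        ]]
```

View pics/side0.png

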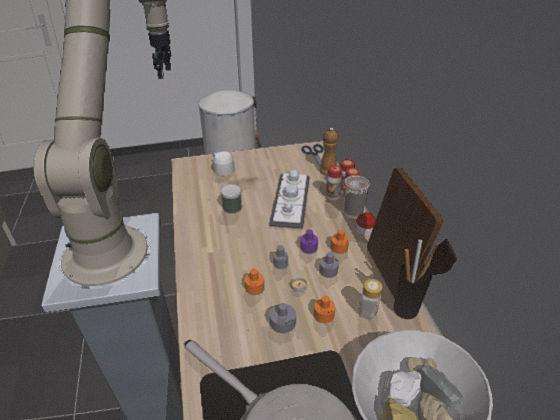

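View pics/top0.png

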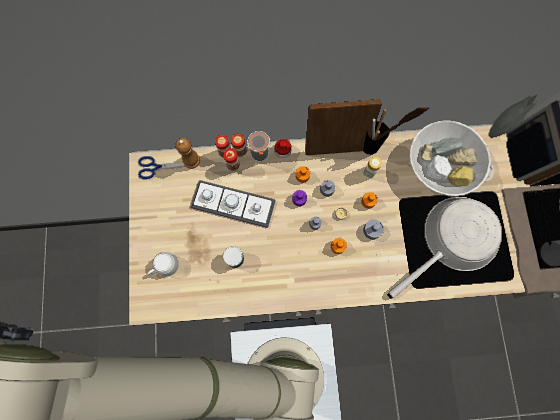

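The side view shows grey caps at (280,258), (329,264) and (283,318). In the top view they are at (315,223), (327,188) and (373,229). The dock studs in the top view are at (207,195), (232,202) and (257,208). I'll enlarge the dock and the caps, and triangulate.

```bash
cat > h.py <<'E'
import numpy as np, cv2
from scipy.optimize import least_squares
from rig import state, imaging, bot
from scipy.spatial.transform import Rotation as R
def ray(f,uv,T=None):
    p=cv2.undistortPoints(np.array([[uv]],float),f["mtx"],np.array(f["dist_coeffs"]))[0,0]
    d=np.array([p[0],-p[1],-1.]); 
    W=np.linalg.inv(f["camera_from_world"]) if T is None else T
    d=W[:3,:3]@d; return W[:3,3],d/np.linalg.norm(d)
def tri(rs):
    A=sum(np.eye(3)-np.outer(d,d) for o,d in rs); b=sum((np.eye(3)-np.outer(d,d))@o for o,d in rs)
    x=np.linalg.solve(A,b); return x,[np.linalg.norm(np.cross(x-o,d))*1e3 for o,d in rs]
def atz(r,z): o,d=r; return o+d*(z-o[2])/d[2]
def tool(s):
    q=s["tool_rot"]; T=np.eye(4); T[:3,:3]=R.from_quat([q[1],q[2],q[3],q[0]]).as_matrix(); T[:3,3]=s["position"]; return T
E
python3 - <<'E'
from h import *
a=imaging.grab_frame("side");b=imaging.grab_frame("top")
for n,u,v in [("small",(280,249),(315,219)),("mid",(329,256),(327,183)),("large",(283,307),(373,224)),("s1",(293,172),(207,194)),("s2",(291,189),(232,200)),("s3",(287,209),(257,207))]:
    x,e=tri([ray(a,u),ray(b,v)]); print(n,x.round(3),np.round(e,1),atz(ray(b,v),.055).round(3))
c=b["color"]; A=cv2.resize(c[170:240,180:285],(800,533),interpolation=3)
cv2.imwrite("pics/dock.png",A)
c2=np.hstack([cv2.resize(c[170:245,290:390],(400,300),interpolation=3),cv2.resize(a["color"][225:335,240:360],(400,366),interpolation=3)[:300]])
cv2.imwrite("pics/caps.png",c2)
E
```

```text
small [ 0.475 -0.139  0.051] [0.8 0.8] [ 0.475 -0.139  0.055]
mid [ 0.592 -0.191  0.05 ] [1.5 1.5] [ 0.592 -0.191  0.055]
large [ 0.442 -0.324  0.048] [2.1 2.1] [ 0.443 -0.322  0.055]
s1 [0.591 0.204 0.052] [2.6 2.6] [0.587 0.203 0.055]
s2 [0.565 0.124 0.044] [2. 2.] [0.56  0.123 0.055]
s3 [0.536 0.044 0.031] [0.1 0.1] [0.53  0.044 0.055]
```

View pics/dock.png

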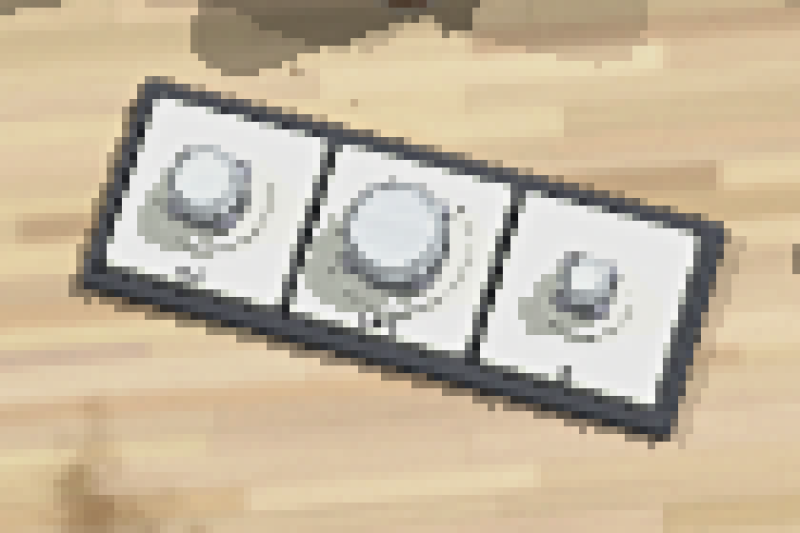

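View pics/caps.png

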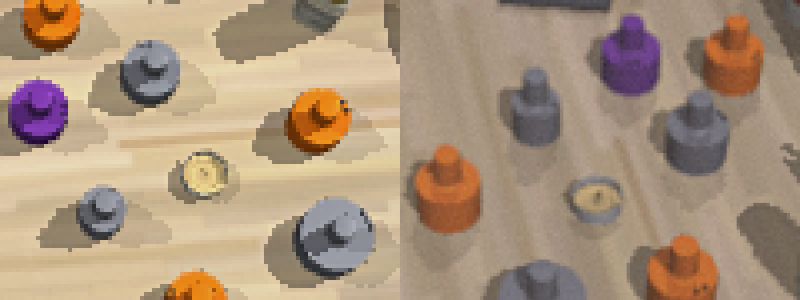

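The middle stud (33 mm) is the far-left one, at top-view pixel (207.6,193). The middle cap is the grey one near top-view (328,185.5), which is roughly (0.59, −0.19). I'll move towards the stud first, because it is on the way, for a close look.

Emit:
{"method": "arm_command", "body": {
  "targets": [
    [1,-485,-366,0,0,0,0],
    [1,-485,-366,0,0,0,0],
    [1,-485,-366,0,0,0,0],
    [1,-485,-366,0,0,0,0],
    [1,-485,-366,0,0,0,0],
    [1,-485,-366,0,0,0,0],
    [1,-485,-366,0,0,0,0],
    [1,-485,-366,0,0,0,0],
    [1,-485,-366,0,0,0,0],
    [1,-485,-366,0,0,0,0],
    [1,-485,-366,0,0,0,0],
    [1,-485,-366,0,0,0,0]
  ]
}}

```text
t: 1.4
position: [0.564, 0.2092, 0.2484]
tool_rot: [0.0, 0.145, 0.989, 0.0]
force: [0.7, 0.6, -0.1]
opening: 0.0854
gripper_force: 0.0
```

Emit:
{"method": "arm_command", "body": {
  "targets": [
    [1,0,0,0,0,0,0],
    [1,0,0,0,0,0,0],
    [1,0,0,0,0,0,0],
    [1,0,0,0,0,0,0]
  ]
}}

```text
t: 1.8
position: [0.5622, 0.2126, 0.2483]
tool_rot: [-0.0, 0.144, 0.99, 0.0]
force: [1.0, -0.1, 1.0]
opening: 0.0857
gripper_force: 0.0
```

Run:
```python
from h import *
s=state(); f=imaging.grab_frame("wrist"); np.save("w1.npy",tool(s)); cv2.imwrite("pics/w1.png",f["color"])
print(s["t"],s["position"],s["tool_rot"],f["hand_eye"],f["mtx"],f["dist_coeffs"])
Ti=np.linalg.inv(tool(s)@f["hand_eye"])
for p in ([.587,.203,.053],[.587,.203,.026]):
    c=Ti[:3,:3]@p+Ti[:3,3]; uv=f["mtx"]@[c[0]/-c[2],-c[1]/-c[2],1]; print(uv)
```

```text
1.8 [0.56220106 0.21258653 0.24825513] [-2.38769359e-04  1.43633853e-01  9.89630853e-01  1.84811538e-04] [[ 1.98525790e-03  9.59207243e-01  2.82696876e-01  7.13406574e-02]
 [ 9.99998017e-01 -1.86003635e-03 -7.11340118e-04 -4.80504693e-04]
 [-1.56496128e-04  2.82697728e-01 -9.59209034e-01 -1.25518963e-01]
 [ 0.00000000e+00  0.00000000e+00  0.00000000e+00  1.00000000e+00]] [[292.15256944   0.         277.78507725]
 [  0.         292.15256944 207.17773845]
 [  0.           0.           1.        ]] [0.00269545 0.         0.         0.         0.        ]
[276.07494216 210.02444862   1.        ]
[276.18762938 203.6587204    1.        ]
```

View pics/w1.png

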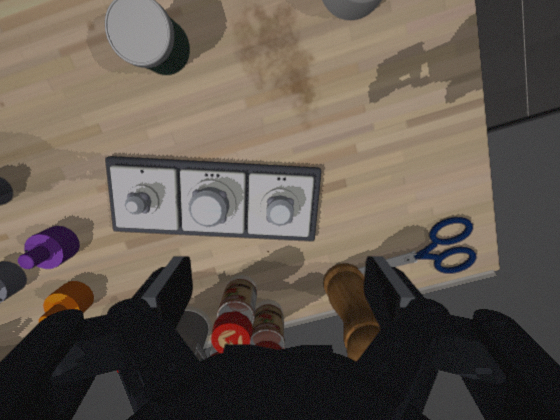

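The two-dot stud is the right-hand one in this view, with its top at about (281,210). I'll descend for a closer view of it.

Emit:
{"method": "arm_command", "body": {
  "targets": [
    [1,-14,-1,40,0,0,0],
    [1,-27,-2,83,0,0,0],
    [1,-27,-2,83,0,0,0],
    [1,-27,-2,83,0,0,0],
    [1,-27,-2,83,0,0,0]
  ]
}}

```text
t: 2.35
position: [0.5885, 0.2025, 0.167]
tool_rot: [0.001, 0.144, 0.99, 0.001]
force: [0.6, -0.0, 0.6]
opening: 0.0857
gripper_force: 0.0
```

Run:
```python
from h import *
s=state(); f=imaging.grab_frame("wrist"); np.save("w2.npy",tool(s)); cv2.imwrite("pics/w2.png",f["color"])
print(s["t"],s["position"])
a=cv2.imread("pics/w1.png")[160:250,240:330]; b=f["color"][130:290,180:380]
cv2.imwrite("pics/w12.png",np.hstack([cv2.resize(a,(320,320),interpolation=3),cv2.resize(b,(480,384),interpolation=3)[:320]]) if 0 else cv2.resize(b,(800,640),interpolation=3)[:600])
```

```text
2.35 [0.58847884 0.20251176 0.16699051]
```

View pics/w12.png

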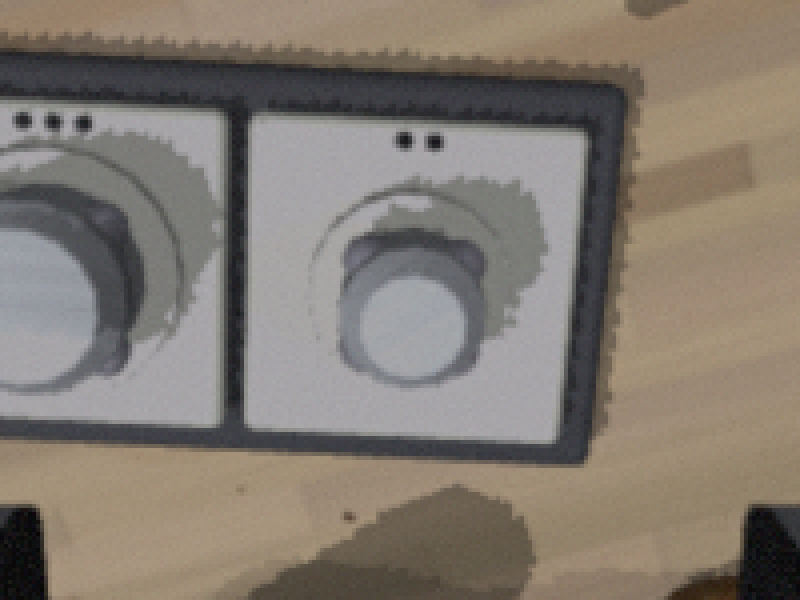

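Run:
```python
from h import *
f=imaging.grab_frame("wrist"); H=f["hand_eye"]
T1=np.load("w1.npy")@H; T2=np.load("w2.npy")@H
r2=ray(f,(283.25,211.75),T2)
print("disc@.053",atz(r2,.053))
cs=np.array([atz(ray(f,p,T2),.020)for p in [(241.5,158.3),(327.3,162.8),(319.5,240.8),(241,237)]])
print(cs, cs.mean(0), [np.linalg.norm(cs[i]-cs[i-1]) for i in range(4)])
im=cv2.imread("pics/w1.png",0)
for u in [(280.8,212),(280.8,213)]: print(tri([ray(f,u,T1),r2]))
w2=cv2.imread("pics/w2.png",0)
for im,c,rd in((im,(281,212),9),(w2,(283,212),15)):
    y,x=np.mgrid[:420,:560]; m=((x-c[0])**2+(y-c[1])**2<rd*rd)
    t,_=cv2.threshold(im[m].reshape(-1,1),0,255,cv2.THRESH_OTSU); b=(m&(im>t)).astype(np.uint8)
    n,l,st,ce=cv2.connectedComponentsWithStats(b); k=1+st[1:,4].argmax(); print(t,st[k],ce[k])
```

```text
disc@.053 [0.59311371 0.20589487 0.053     ]
[[0.5424107  0.18100613 0.02      ]
 [0.56902568 0.25624297 0.02      ]
 [0.64303043 0.23009353 0.02      ]
 [0.61665855 0.1556355  0.02      ]] [0.59278134 0.20574453 0.02      ] [np.float64(0.07846281306199054), np.float64(0.07980563693698191), np.float64(0.07848882316316293), np.float64(0.07899034846252313)]
(array([ 0.61332223,  0.20160112, -0.0171487 ]), [np.float64(1.3171944557811193), np.float64(1.31719445578111)])
(array([ 0.63206484,  0.19707174, -0.07603415]), [np.float64(0.5514054421796801), np.float64(0.5514054421797868)])
141.0 [273 205  17  16 220] [280.58636364 212.79545455]
141.0 [270 199  26  26 528] [282.45265152 211.47537879]
```

Emit:
{"method": "arm_command", "body": {
  "targets": [
    [1,0,0,-60,0,0,0],
    [1,-20,-50,-80,0,0,0],
    [1,-115,-378,-60,0,0,0],
    [1,-115,-378,-60,0,0,0],
    [1,-115,-378,-60,0,0,0],
    [1,-115,-378,-60,0,0,0],
    [1,-115,-378,-60,0,0,0],
    [1,-115,-378,-60,0,0,0],
    [1,-115,-378,-60,0,0,0],
    [1,-115,-378,-60,0,0,0],
    [1,-115,-378,-60,0,0,0],
    [1,-115,-378,-60,0,0,0]
  ]
}}

```text
t: 3.65
position: [0.5905, -0.1923, 0.2263]
tool_rot: [0.001, 0.144, 0.99, 0.0]
force: [0.0, -0.2, -1.3]
opening: 0.0854
gripper_force: 0.0
```

Run:
```python
from h import *
s=state(); f=imaging.grab_frame("wrist"); np.save("w3.npy",tool(s)); cv2.imwrite("pics/w3.png",f["color"])
```

Emit:
{"method": "arm_command", "body": {
  "targets": [
    [1,10,0,40,0,0,0],
    [1,15,0,50,0,0,0],
    [1,15,0,50,0,0,0],
    [1,15,0,50,0,0,0]
  ]
}}

```text
t: 4.1
position: [0.5766, -0.1888, 0.1761]
tool_rot: [0.0, 0.144, 0.99, 0.0]
force: [0.2, 0.6, -0.2]
opening: 0.0854
gripper_force: 0.0
```

Run:
```python
from h import *
s=state(); f=imaging.grab_frame("wrist"); np.save("w4.npy",tool(s)); cv2.imwrite("pics/w4.png",f["color"])
print(s["t"],s["position"])
a=cv2.imread("pics/w3.png")[120:320,180:380];b=f["color"][120:320,180:380]
cv2.imwrite("pics/w34.png",np.hstack([cv2.resize(x,(400,400),interpolation=3) for x in (a,b)]))
```

```text
4.1 [ 0.57657062 -0.18883329  0.1761171 ]
```

View pics/w34.png

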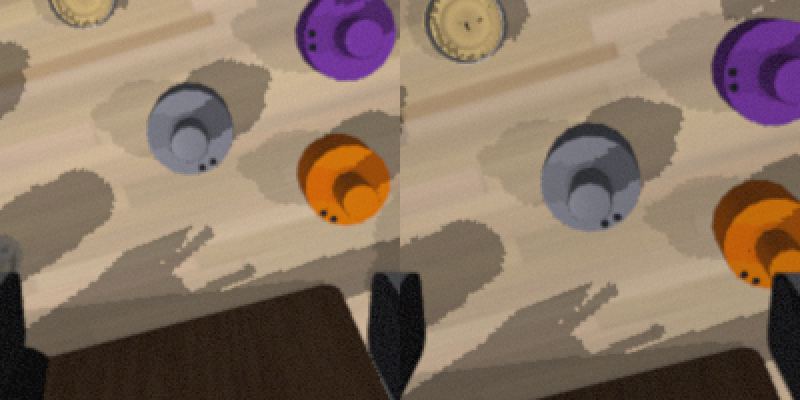

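The grey cap with two dots is in both views. Its knob top is at about (275,192) in w3 and (275.5,221.5) in w4.

Run:
```python
from h import *
f=imaging.grab_frame("wrist"); H=f["hand_eye"]
T1=np.load("w3.npy"); T2=np.load("w4.npy")
r1,r2=ray(f,(275,192),T1@H),ray(f,(275.5,221.5),T2@H)
print(tri([r1,r2]),atz(r1,.061),atz(r2,.061))
# deck circle (z .033) right view: columns 542..640, bottom row 232 (scaled)
for u in (542,640): print("deck edge",atz(ray(f,(180+(u-400)/2,120+183/2),T2@H),.033))
a=imaging.grab_frame("side");b=imaging.grab_frame("top")
s0=ray(a,(330,253)); print("side",tri([s0,r2]))
k=atz(r2,.061); s=state(); print(tool(s)[:3,:3].T@(k-s["position"])*1e3)
```

```text
(array([ 0.58832583, -0.19475515,  0.06017543]), [np.float64(0.06519815593111183), np.float64(0.06519815593100434)]) [ 0.58811986 -0.19475475  0.061     ] [ 0.58806922 -0.1946044   0.061     ]
deck edge [ 0.58093326 -0.21730066  0.033     ]
deck edge [ 0.59432218 -0.17206293  0.033     ]
side (array([ 0.58929713, -0.19455205,  0.0627394 ]), [np.float64(1.7160619144105702), np.float64(1.716061914410537)])
[-12.1548425   -1.53822221 115.40672884]
```

Emit:
{"method": "arm_command", "body": {
  "targets": [
    [0.6,-12,-2,30,0,0,0],
    [0.6,-12,-2,65,0,0,0],
    [0.6,-12,-2,95,0,0,0],
    [0.6,-12,-2,112,0,0,0],
    [0.6,-12,-2,122,0,0,0],
    [0.6,-12,-2,122,0,0,0],
    [0.6,-12,-2,122,0,0,0]
  ]
}}

```text
t: 5.0
position: [0.5873, -0.195, 0.0541]
tool_rot: [0.001, 0.145, 0.989, -0.0]
force: [0.4, -0.5, -0.2]
opening: 0.0511
gripper_force: 0.0
```

Emit:
{"method": "arm_command", "body": {
  "targets": [
    [0,0,0,0,0,0,0],
    [0,0,0,0,0,0,0],
    [0,0,0,0,0,0,0],
    [0,0,0,0,0,0,0],
    [0,0,0,0,0,0,0],
    [0,0,0,0,0,0,0],
    [0,0,0,0,0,0,0],
    [0,0,0,0,0,0,0]
  ],
  "newtons": 80
}}

```text
t: 5.8
position: [0.5873, -0.1949, 0.0546]
tool_rot: [0.001, 0.145, 0.989, -0.0]
force: [-1.2, 0.9, 6.5]
opening: 0.0173
gripper_force: 77.9
```

Emit:
{"method": "arm_command", "body": {
  "targets": [
    [0,0,0,-20,0,0,0],
    [0,0,0,-50,0,0,0],
    [0,0,0,-80,0,0,0],
    [0,0,0,-100,0,0,0],
    [0,0,0,-110,0,0,0],
    [0,0,0,-110,0,0,0],
    [0,0,0,-110,0,0,0]
  ]
}}

```text
t: 6.5
position: [0.5864, -0.1947, 0.1627]
tool_rot: [-0.0, 0.145, 0.989, 0.0]
force: [-0.2, -0.2, 0.4]
opening: 0.0176
gripper_force: 78.1
```

Run:
```python
from h import *
s=state(); f=imaging.grab_frame("wrist"); np.save("w5.npy",tool(s)); cv2.imwrite("pics/w5.png",f["color"]); a=imaging.grab_frame("side")["color"]
print(s["t"],s["position"],s["force"])
x=f["color"][180:330,200:350]; y=a[180:280,270:370]
cv2.imwrite("pics/w5c.png",np.hstack([cv2.resize(v,(400,400),interpolation=3) for v in (x,y)]))
```

```text
6.5 [ 0.58639151 -0.19467155  0.16271852] [-0.15430293 -0.15462588  0.38891181]
```

View pics/w5c.png

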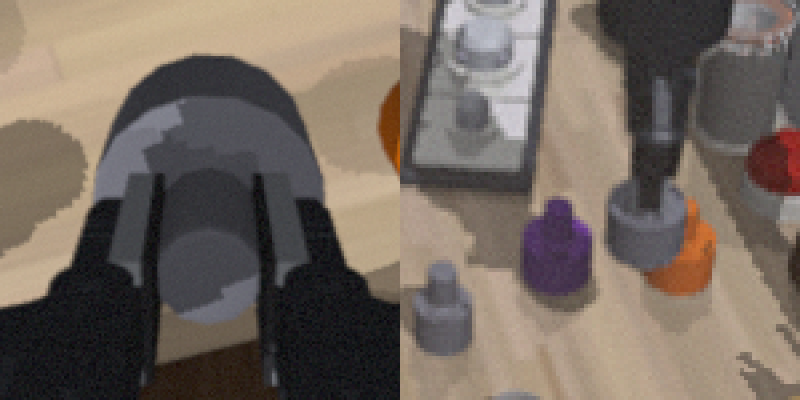

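Run:
```python
from h import *
f=imaging.grab_frame("wrist"); H=f["hand_eye"]; k=8/3
g=lambda u,v,z:(atz(ray(f,(200+u/k,180+v/k),H),z)*1e3).round(1)
print("knob",g(209,278,-.0064),"L/R",g(158,278,-.0064),g(260,278,-.0064),"near/far",g(209,325,-.0064),g(209,230,-.0064))
print("deck L/R",g(95,195,.0216),g(325,195,.0216),"far",g(207,96,.0216))
T=np.load("w5.npy"); 
for z in (.0,):
  print(T[:3,:3].T@(np.array([.593,.2058,0])-T[:3,3])*1e3, T[:3,:3])
```

```text
knob [-0.8 -0.  -6.4] L/R [-0.8 -8.9 -6.4] [-0.8  8.8 -6.4] near/far [-10.1  -0.   -6.4] [ 8.4 -0.1 -6.4]
deck L/R [  1.6 -23.5  21.6] [ 1.7 24.  21.6] far [23.1 -0.4 21.6]
[108.36214359 385.56300622 162.77981563] [[-9.58042483e-01  2.86625726e-01 -5.42139543e-04]
 [ 2.86625680e-01  9.58042636e-01  1.62069014e-04]
 [ 5.65845946e-04 -1.22114465e-07 -9.99999840e-01]]
```

Emit:
{"method": "arm_command", "body": {
  "targets": [
    [0,8,28,0,0,0,0],
    [0,20,70,0,0,0,0],
    [0,33,116,0,0,0,0],
    [0,46,162,0,0,0,0],
    [0,59,208,0,0,0,0],
    [0,72,254,0,0,0,0],
    [0,85,300,0,0,0,0],
    [0,97,342,0,0,0,0],
    [0,105,370,0,0,0,0],
    [0,109,385.5,0,0,0,0],
    [0,109,385.5,0,0,0,0],
    [0,109,385.5,0,0,0,0]
  ]
}}

```text
t: 7.85
position: [0.5928, 0.204, 0.1628]
tool_rot: [-0.0, 0.145, 0.989, -0.001]
force: [-0.0, 0.1, -0.4]
opening: 0.0177
gripper_force: 78.2
```

Emit:
{"method": "arm_command", "body": {
  "targets": [
    [0,0,0,20,0,0,0],
    [0,0,0,35,0,0,0],
    [0,0,0,45,0,0,0],
    [0,0,0,45,0,0,0],
    [0,0,0,45,0,0,0],
    [0,0,0,45,0,0,0]
  ]
}}

```text
t: 8.45
position: [0.5932, 0.2056, 0.1188]
tool_rot: [0.0, 0.145, 0.989, 0.0]
force: [0.5, 0.1, -0.5]
opening: 0.0173
gripper_force: 78.2
```

Run:
```python
from h import *
s=state(); f=imaging.grab_frame("wrist"); np.save("w6.npy",tool(s)); a=imaging.grab_frame("side")
print(s["t"],s["position"],s["force"])
T=tool(s); print("err tool mm",T[:3,:3].T@(np.array([.593,.2058,.026])-T[:3,3])*1e3)
x=f["color"][130:330,170:370]; y=a["color"][135:215,255:335]
cv2.imwrite("pics/w6c.png",np.hstack([cv2.resize(v,(400,400),interpolation=3) for v in (x,y)]))
```

```text
8.45 [0.59321768 0.20563388 0.11883397] [ 0.47762013  0.11843244 -0.54229689]
err tool mm [3.18554357e-01 5.60602830e-02 9.28338119e+01]
```

View pics/w6c.png

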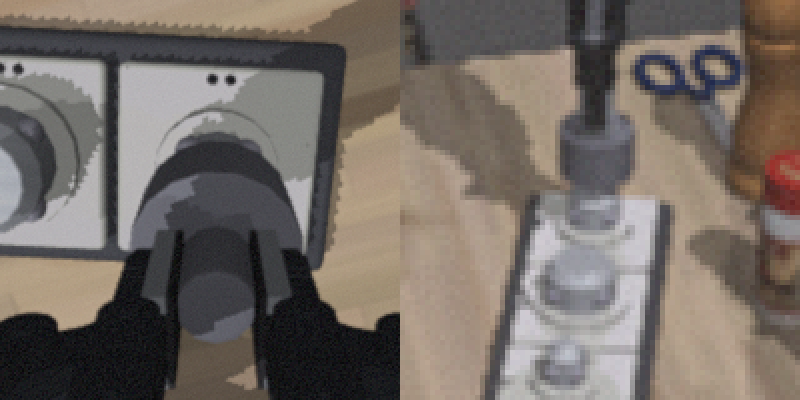

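The cap is held upright, right above the two-dot stud, and needs about 1 mm of correction. I'll lower it onto the taper and watch the force.

Emit:
{"method": "arm_command", "body": {
  "targets": [
    [0,1,0,5,0,0,0],
    [0,1,0,10,0,0,0],
    [0,1,0,14,0,0,0],
    [0,1,0,17,0,0,0],
    [0,1,0,20,0,0,0],
    [0,1,0,22,0,0,0],
    [0,1,0,22,0,0,0],
    [0,1,0,22,0,0,0]
  ],
  "newtons": 100
}}

```text
t: 9.35
position: [0.5919, 0.206, 0.0963]
tool_rot: [0.0, 0.145, 0.989, -0.0]
force: [0.1, 0.5, -1.4]
opening: 0.0166
gripper_force: 97.7
```

Emit:
{"method": "arm_command", "body": {
  "targets": [
    [0,0,0,2,0,0,0],
    [0,0,0,4,0,0,0],
    [0,0,0,6,0,0,0],
    [0,0,0,8,0,0,0],
    [0,0,0,10,0,0,0],
    [0,0,0,12,0,0,0],
    [0,0,0,14,0,0,0],
    [0,0,0,14,0,0,0]
  ]
}}

```text
t: 10.15
position: [0.5918, 0.2061, 0.0815]
tool_rot: [-0.0, 0.145, 0.989, -0.0]
force: [1.0, 0.5, -8.0]
opening: 0.0167
gripper_force: 98.0
```

It is past the click, and the balls are pulling it down. I'll press in small steps to about 10 N.

Emit:
{"method": "arm_command", "body": {
  "targets": [
    [0,0,0,1,0,0,0],
    [0,0,0,2,0,0,0],
    [0,0,0,2,0,0,0],
    [0,0,0,2,0,0,0]
  ]
}}

```text
t: 10.55
position: [0.5918, 0.206, 0.0807]
tool_rot: [0.0, 0.145, 0.989, 0.0]
force: [-1.1, 0.3, 3.7]
opening: 0.0169
gripper_force: 99.3
```

Emit:
{"method": "arm_command", "body": {
  "targets": [
    [0,0,0,0.5,0,0,0],
    [0,0,0,0.5,0,0,0],
    [0,0,0,0.5,0,0,0],
    [0,0,0,0.5,0,0,0]
  ]
}}

```text
t: 10.95
position: [0.5919, 0.2061, 0.0807]
tool_rot: [0.0, 0.145, 0.989, 0.0]
force: [-2.3, 0.1, 10.1]
opening: 0.0172
gripper_force: 99.8
```

Emit:
{"method": "arm_command", "body": {
  "targets": [
    [0,0,0,0.1,0,0,0],
    [0,0,0,0.1,0,0,0],
    [0,0,0,0.1,0,0,0],
    [0,0,0,0.1,0,0,0],
    [0,0,0,0.1,0,0,0]
  ]
}}

```text
t: 11.45
position: [0.5919, 0.2061, 0.0807]
tool_rot: [0.0, 0.145, 0.989, 0.0]
force: [-2.0, -0.7, 9.8]
opening: 0.0167
gripper_force: 99.8
```

Run:
```python
from h import *
s=state(); f=imaging.grab_frame("wrist"); a=imaging.grab_frame("side")
print(s["t"],s["position"],s["force"])
x=f["color"][130:330,170:370]; y=a["color"][145:225,255:335]
cv2.imwrite("pics/w7c.png",np.hstack([cv2.resize(v,(400,400),interpolation=3) for v in (x,y)]))
```

```text
11.45 [0.59187419 0.20606905 0.0806851 ] [-1.96885694 -0.72856471  9.8212417 ]
```

View pics/w7c.png

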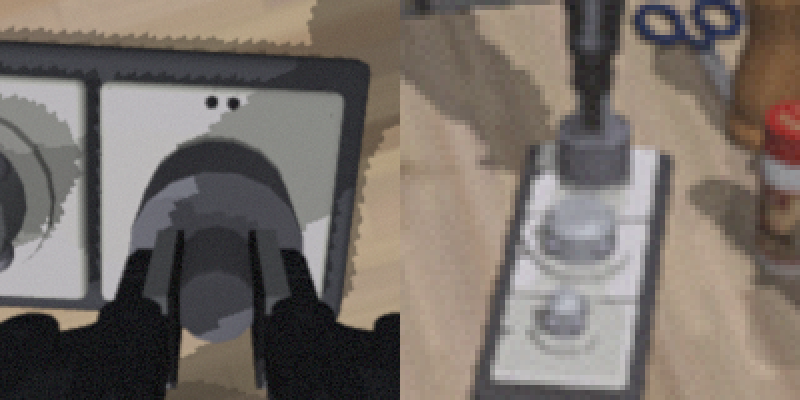

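The cap covers the seat, is upright, and is pressed with a steady 10 N or so. I'm handing it in.

```bash
python3 -c "
from rig import bot
print(bot.sign_off())"
```

```text
the job is handed in; nothing more can be done
None
```

The middle cap is on the two-dot stud, past the click and down on its seat, with the fingers still gripping it and pressing at about 10 N; the job is handed in, but no verdict came back.

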